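# Stack the plates and buffers on a wheelchair axle bracket

### The job

Assemble the axle bracket: thread the orange spacer plate over both studs and push it fully home on the blue block, then thread the aluminium retainer plate over the same studs until it lies flat on the spacer. Then stand one yellow buffer in each of the retainer's two round pockets, right down on the spacer. Let go of everything and leave the other things on the bench where they are.

Things in the scene. Friction and masses are not known exactly. Their poses are not given: they have to be found in the camera images.
- bracket: axle bracket fixed to the bench: dark steel foot 60 x 150 x 8 mm, on it a blue block 34 x 124 mm, flat top 32 mm above the bench, with two upright steel studs on it at y = -50 and +50 mm, 10 mm in diameter, 42 mm tall above the blue top, the last 7 mm tapering to a 5 mm tip. Origin at the centre of its underside; y along the line of the studs, z up
- bracket_seat (a point): the centre of the blue block's flat top, midway between the studs, 32 mm above the bench; axes as the bracket's
- spacer: the orange spacer plate, 44 x 130 x 8 mm, lying flat on the bench, with two 12.5 mm through holes at y = -50 and +50 mm. Origin at the centre of its underside; x along its short side, y along its long side (the line of the holes), z up. About 90 g. It is the same either way round
- retainer: aluminium retainer plate, 44 x 130 x 12 mm, flat on the bench, about 140 g: two 12.5 mm stud holes at y = -50 and +50 mm, and between them two round through holes, the buffer pockets, 26 mm in diameter at y = -23 and +23 mm. Origin at the centre of its underside; x along its short side, y along its long side, z up. The same either way round
- retainer_hole0 (a point): centre of the mouth of the buffer pocket at y = -23 mm of the retainer, level with the retainer's top face, 12 mm above its underside; the pocket goes right through, so that the spacer below is its floor
- retainer_hole1 (a point): the same for the pocket at y = +23 mm
- buffer_a: a yellow hard-plastic buffer, a plain cylinder 22 mm in diameter and 34 mm tall, standing on end. Origin at the centre of its underside. About 22 g
- buffer_a_center (a point): the middle of buffer a, 17 mm above its underside
- buffer_b: the second yellow buffer, the same as buffer a
- buffer_b_center (a point): the middle of buffer b, 17 mm above its underside
- old_plate: an old dark steel plate, 40 x 75 x 8 mm, with two 10 mm holes, lying flat; not part of the job. Origin at the centre of its underside
- spray_can: an upright spray can, 52 mm across and 150 mm tall; not part of the job. Origin at the centre of its underside
- screwdriver: a red-handled screwdriver 190 mm long lying on the bench, its handle up to about 30 mm thick; not part of the job. Origin at mid length, x along it
- wrench: a steel wrench 180 mm long lying on the bench; not part of the job. Origin at mid length, x along it
- caster: a grey and black caster wheel, 100 mm across and 28 mm thick, lying flat; not part of the job. Origin at the centre of its underside
- glue: an upright glue bottle, 44 mm across and 110 mm tall; not part of the job. Origin at the centre of its underside

How it is judged:
By the outcome, as a careful person would: the job done as asked, in the order asked, and still so for the second after the job is handed in, with the robot touching nothing.
It also fails if it takes over 72 s, if anything falls off the work surface, if the arm or the gripper's body presses on something with over 40 N, if the wrist force passes 120 N, or if a joint passes its speed limit or range.

### The arm

A 6-joint arm with a two-finger parallel gripper is mounted at the origin on the work surface. World frame = base frame: x ahead of the robot, y to its left, z up, the work surface at z = 0. Lengths are in m, angles in degrees, forces in N, time in s.
With the tool pointing down it reaches from about 0.4 to 0.825 m from the base axis. Payload 7 kg.
Tool frame: the origin (TCP) lies midway between the tips of the shut fingers; the grasp point (between the pads) lies r.grip_depth behind it (r.grip_depth is the distance from the TCP to the grasp point, in m); z points along the fingers, y is the line along which they close (so a half turn about z gives the same grasp; the last joint's range is limited). The gripper opens to 88 mm and grips with 3 to 60 N. Pads are 19 mm wide; open, the fingers measure 130 mm over their backs; the gripper's body (78 mm by 193 mm) begins 47 mm behind the grasp point.
Start: joints at [-58.665, 20.546, 0.682, 0, -70.136, -16.507], TCP at [0.173, -0.653, 0.227] pointing down, gripper open.
Joint ranges: [-176.03, 176.03], [-82.01, 121.73], [-58.28, 71.71], [-173.87, 95.51], [-174.79, -0.11], [-173.66, 173.66]. Speed limits (degrees/s): [136.94, 136.94, 172.46, 180, 180, 180].

### API

Orientations are given as [roll, pitch, yaw] about the fixed x, y, z axes, in that order (R = Rz(yaw) Ry(pitch) Rx(roll)).
In Python, from plant import r gives the robot as it stands.
- The arm moves only by the shell command python3 drive.py 'ROWS' [OPENING] [FORCE]. ROWS is a JSON list of rows, 1 to 12 of them, each of 6 numbers: dx, dy, dz in m, then a rotation vector rx, ry, rz in degrees; each row is the pose to reach, as a shift and turn from the pose commanded when the command began, along the tool's axes at that moment; what a row does not reach only later rows make up. A row lasts 1/12 s, in which the tool goes at most 0.0417 m and 7.16 degrees, less where a joint would pass 70% of its speed; a pose out of reach is approached as far as the arm can. OPENING is the finger opening in m, set as the command begins (- or left out keeps the last). The fingers move at their own pace and stop on an object; FORCE is the grip in N (left out, the last holds). Time passes only in rows, so rows that do not move let the fingers close. It prints the time, the measured TCP pose, the force, the opening and the grip force at its end.
- r.get_state(): the state, without advancing time (a new reading comes with each control period).
- r.capture(name): name is "scene" or "top" or "wrist"; returns a dict with "frame" (480x640x3 uint8, red, green, blue), "z_map" (480x640 float32, m along the optical axis (not along the pixel's ray), 0 where there is no reading), "fx", "fy", "cx", "cy" (pixels), "cam_to_world" (4x4, takes a point from camera to world coordinates). Camera axes: x right, y down, z forward; pixel columns grow to the right and rows downward; lengths in m; the calibration is good to about 2 mm. A picture is of the moment at which its call begins.
- r.close_job(): hands the job in; it is judged then, once.
The state is a dict: "time_s": time; "joints": joint angles; "qd": joint speeds; "joint_torque": joint torques, N m; "tcp_pos": TCP position; "eef_rot": TCP orientation; "contact_force": force on the tool from outside, world axes, zero at the start; "moment": the same for the moment, N m; "gripper_width": finger opening in m; "gripper_force": force on a finger pad.
Only numpy, scipy, OpenCV 4.12 (cv2) and the standard library are available. Lean on these libraries where they do the work, as an engineer would, in place of code of your own. Each camera call takes 0.05 s, during which the arm holds its last target. There are 200 camera calls.

## Working session

There is one attempt and no reset: what is moved stays moved. The work goes in short steps, Python scripts to look and compute and a shell command to move; the robot and the scene stay as the last step left them, time stands still between calls to the robot, and variables do not carry over. Pictures are saved under pics/ and viewed, at most 10 in all, crops included, and the job is handed in when it is done.

```bash
ls; mkdir -p pics; cat > h.py <<'E'
import numpy as np, cv2, pickle
from plant import r
def cap(n,save=None):
    c=r.capture(n)
    if save: cv2.imwrite('pics/'+save,c['frame'][:,:,::-1])
    return c
def ray(c,u,v):
    T=np.array(c['cam_to_world']); d=T[:3,:3]@np.array([(u-c['cx'])/c['fx'],(v-c['cy'])/c['fy'],1.]); return T[:3,3],d
def onz(c,u,v,z):
    o,d=ray(c,u,v); return o+d*(z-o[2])/d[2]
def dep(c,u,v):
    o,d=ray(c,u,v); return o+d*c['z_map'][int(round(v)),int(round(u))]
def cloud(c):
    vv,uu=np.mgrid[0:480,0:640]; z=c['z_map'].astype(float)
    p=np.stack([(uu-c['cx'])/c['fx']*z,(vv-c['cy'])/c['fy']*z,z],-1); T=np.array(c['cam_to_world'])
    return p@T[:3,:3].T+T[:3,3]
E
python3 - <<'E'
from h import *
s=r.get_state(); print(s); print(r.grip_depth)
for n in('top','scene'):
    c=cap(n,n+'0.png'); print(n,c['fx'],c['fy'],np.round(c['cam_to_world'],3).tolist(), (c['z_map']>0).mean())
    pickle.dump(c,open(n+'0.pkl','wb'))
E
```

```text
drive.py
pics
plant.py
{'time_s': 0.0, 'joints': array([-5.86633437e+01,  2.05919660e+01,  6.34414566e-01, -1.81679456e-02,
       -7.01354277e+01, -1.65071982e+01]), 'qd': array([-0.06730651,  0.01014055,  0.03225954, -0.06789515, -0.01640412,
       -0.02755951]), 'joint_torque': array([-6.95468661e-04, -5.82728970e+01,  2.93055063e+01,  6.99737549e+00,
        6.85686129e-03, -1.92866296e-04]), 'tcp_pos': array([ 0.17260842, -0.65206503,  0.2256277 ]), 'eef_rot': array([ 1.79906000e+02, -1.00459000e-02, -1.65176721e+02]), 'contact_force': array([-0.07689519, -1.4016674 ,  0.12098708]), 'moment': array([-0.00045388,  0.00428539, -0.03345557]), 'gripper_force': 0.0, 'gripper_width': 0.08765598315703085}
0.0188
top 517.2256038732248 517.2256038732248 [[-0.015, -0.998, 0.058, 0.451], [-1.0, 0.016, 0.006, 0.012], [-0.007, -0.058, -0.998, 1.2], [0.0, 0.0, 0.0, 1.0]] 0.9958235677083334
scene 471.31628189738876 471.31628189738876 [[-0.093, 0.746, -0.66, 1.215], [0.996, 0.076, -0.054, 0.073], [0.009, -0.662, -0.75, 0.853], [0.0, 0.0, 0.0, 1.0]] 0.99611328125
```

View pics/top0.png

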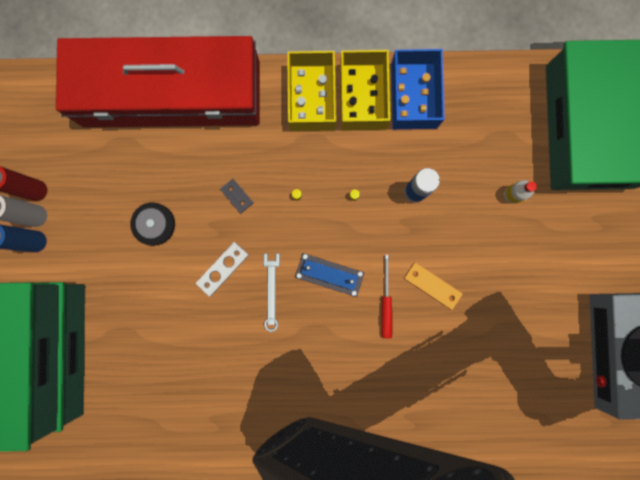

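View pics/scene0.png

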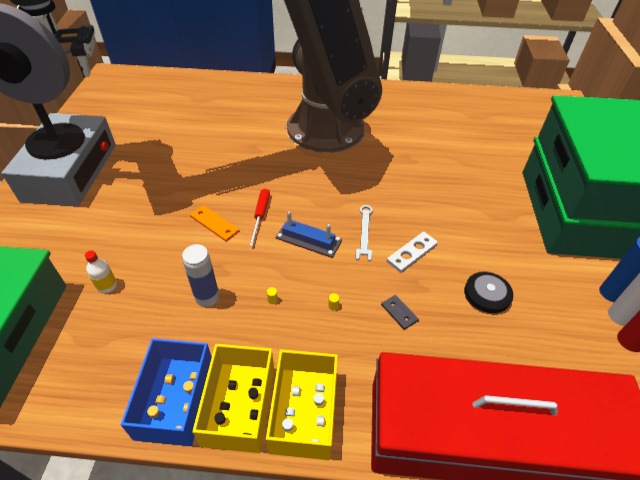

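The top view shows the spacer at (433,286), bracket (330,273), retainer (222,268), and buffers at (296,194) and (354,194). The scene view shows the same things at (214,223), (309,237), (412,251), (272,296) and (334,301). Next I measure them coarsely in both views.

```bash
cat >> h.py <<'E'
RNG={'orange':((8,120,120),(22,255,255)),'yellow':((25,120,90),(35,255,255)),'blue':((100,120,60),(125,255,255)),'alu':((0,0,170),(179,40,255))}
def masks(c,col,roi):
    hsv=cv2.cvtColor(c['frame'],cv2.COLOR_RGB2HSV); m=cv2.inRange(hsv,*map(np.array,RNG[col]))
    k=np.zeros_like(m); x0,y0,x1,y1=roi; k[y0:y1,x0:x1]=m[y0:y1,x0:x1]; return k
def biggest(m):
    cs,_=cv2.findContours(m,cv2.RETR_EXTERNAL,cv2.CHAIN_APPROX_NONE); return max(cs,key=cv2.contourArea)
E
python3 - <<'E'
from h import *
rois={'top':{'spacer':('orange',(395,255,475,320)),'bracket':('blue',(290,245,370,305)),'retainer':('alu',(190,235,252,302)),'bufb':('yellow',(285,182,308,206)),'bufa':('yellow',(343,182,366,206))},
'scene':{'spacer':('orange',(180,195,245,248)),'bracket':('blue',(270,205,350,260)),'retainer':('alu',(380,225,442,275)),'bufa':('yellow',(260,284,284,306)),'bufb':('yellow',(324,290,344,312))}}
Z=dict(spacer=.008,bracket=.032,retainer=.012,bufa=.034,bufb=.034)
for n in rois:
    c=pickle.load(open(n+'0.pkl','rb')); P=cloud(c)
    for k,(col,roi) in rois[n].items():
        m=masks(c,col,roi); 
        if k in('spacer','retainer','bracket'):
            # keep pixels whose depth height is near the top
            h=P[...,2]; print(k,'z pct',np.round(np.percentile(h[m>0],[5,50,95]),4))
            ct=biggest(m)
            p=np.array([onz(c,u,v,Z[k])[:2] for u,v in ct[:,0]],np.float32)*1000
            print(n,k,cv2.minAreaRect(p), len(ct))
        else:
            q=P[m>0]; q=q[q[:,2]>q[:,2].max()-.006]; print(n,k,q.mean(0).round(4),q[:,2].max().round(4),len(q))
E
```

```text
spacer z pct [-0.0035  0.0009  0.0098]
top spacer ((429.55059814453125, -244.9193115234375), (182.85789489746094, 146.58544921875), 89.10103607177734) 281
bracket z pct [0.0285 0.0321 0.0363]
top bracket ((461.61419677734375, -3.1871337890625), (124.00479888916016, 34.174034118652344), 71.7007827758789) 127
retainer z pct [0.008  0.0124 0.0157]
top retainer ((478.9003601074219, 243.69064331054688), (44.22886657714844, 129.78533935546875), 46.331058502197266) 111
top bufb [0.6451 0.0694 0.0362] 0.0404 29
top bufa [0.4514 0.0123 1.1999] 1.1999 1
spacer z pct [-0.0012  0.0019  0.0104]
scene spacer ((428.1280212402344, -252.65078735351562), (194.4967498779297, 165.8060302734375), 10.97352123260498) 253
bracket z pct [0.0301 0.0331 0.0358]
scene bracket ((464.7882995605469, -4.9327392578125), (124.07269287109375, 33.70972442626953), 71.23751831054688) 124
retainer z pct [0.0103 0.013  0.0158]
scene retainer ((479.6306457519531, 242.29391479492188), (44.56565856933594, 129.94668579101562), 46.47652053833008) 99
scene bufa [ 0.646  -0.0647  0.0353] 0.0384 67
scene bufb [0.6483 0.0673 0.0352] 0.0385 66
```

```bash
cat >> h.py <<'E'
from scipy.spatial.transform import Rotation as Ro
def to(x,y,z,yaw):
    s=r.get_state(); R=Ro.from_euler('xyz',s['eef_rot'],degrees=True)
    d=R.inv().apply(np.array([x,y,z])-s['tcp_pos']); rv=(R.inv()*Ro.from_euler('xyz',[180,0,yaw],degrees=True)).as_rotvec(degrees=True)
    print('t',round(s['time_s'],2),'tcp',s['tcp_pos'].round(4),s['eef_rot'].round(2),'delta',d.round(4),rv.round(2),'rows>=',max(np.linalg.norm(d)/.0417,np.linalg.norm(rv)/7.16).round(1))
E
python3 - <<'E'
from h import *
c=pickle.load(open('top0.pkl','rb')); f=cv2.cvtColor(c['frame'],cv2.COLOR_RGB2HSV)
print(f[286,433],f[280,425],f[310,433],f[300,410],f[250,433])
c=cap('wrist'); s=r.get_state(); R=Ro.from_euler('xyz',s['eef_rot'],degrees=True)
T=np.array(c['cam_to_world']); print('cam in tool',R.inv().apply(T[:3,3]-s['tcp_pos']).round(4),(R.inv().as_matrix()@T[:3,:3]).round(3).tolist(),c['fx'])
to(.43,-.25,.22,-124)
E
```

```text
[ 19 174 224] [ 19 174 223] [ 14 158 161] [ 14 159 167] [ 14 161 162]
cam in tool [ 0.0779  0.0003 -0.1573] [[0.001, -0.958, -0.287], [1.0, 0.001, 0.001], [-0.001, -0.287, 0.958]] 388.47689087641277
t 0.15 tcp [ 0.1726 -0.6522  0.2258] [ 1.7993e+02 -1.0000e-02 -1.6518e+02] delta [-0.3517  0.3229  0.0062] [ 7.000e-02  2.000e-02 -4.118e+01] rows>= 11.5
```

```bash
python3 drive.py '[[-0.352,0.323,0.006,0,0,-41.2],[-0.352,0.323,0.006,0,0,-41.2],[-0.352,0.323,0.006,0,0,-41.2],[-0.352,0.323,0.006,0,0,-41.2],[-0.352,0.323,0.006,0,0,-41.2],[-0.352,0.323,0.006,0,0,-41.2],[-0.352,0.323,0.006,0,0,-41.2],[-0.352,0.323,0.006,0,0,-41.2],[-0.352,0.323,0.006,0,0,-41.2],[-0.352,0.323,0.006,0,0,-41.2],[-0.352,0.323,0.006,0,0,-41.2],[-0.352,0.323,0.006,0,0,-41.2]]' 0.07
python3 drive.py '[[0,0,0,0,0,0],[0,0,0,0,0,0],[0,0,0,0,0,0]]'
cat >> h.py <<'E'
RNG['orange']=((17,120,190),(22,255,255))
E
python3 - <<'E'
from h import *
c=cap('wrist','w1.png'); pickle.dump(c,open('w1.pkl','wb'))
top=pickle.load(open('top0.pkl','rb')); sc=pickle.load(open('scene0.pkl','rb'))
for n,cc,roi in(('top',top,(395,255,475,320)),('scene',sc,(180,195,245,248)),('wrist',c,(0,0,640,480))):
    m=masks(cc,'orange',roi); ct=biggest(m)
    p=np.array([onz(cc,u,v,.008)[:2] for u,v in ct[:,0]],np.float32)*1000
    print(n,cv2.minAreaRect(p),len(ct),np.percentile(cloud(cc)[m>0][:,2],[10,50,90]).round(4))
to(.43,-.25,.22,-124)
E
```

```text
time_s: 1.15
tcp_pos: [0.432, -0.247, 0.2207]
eef_rot: [-180.0, 0.0, -123.9]
contact_force: [-0.3, -1.5, -0.1]
gripper_width: 0.0701
gripper_force: 0.0
time_s: 1.4
tcp_pos: [0.4301, -0.2502, 0.2204]
eef_rot: [180.0, -0.0, -123.9]
contact_force: [0.4, 0.3, 0.2]
gripper_width: 0.0697
gripper_force: 0.0
top ((432.71917724609375, -241.95809936523438), (130.2877197265625, 44.10282897949219), 55.62287521362305) 123 [0.0049 0.0081 0.011 ]
scene ((431.8507995605469, -243.95559692382812), (128.1167449951172, 43.19219970703125), 55.69966506958008) 94 [0.0014 0.0087 0.0112]
wrist ((409.083740234375, -294.849609375), (13.723888397216797, 20.503807067871094), 56.127647399902344) 82 [0.0063 0.0076 0.307 ]
t 1.45 tcp [ 0.4299 -0.2506  0.2204] [ 1.7998e+02 -1.0000e-02 -1.2400e+02] delta [-0.0006  0.0002  0.0004] [ 0.02 -0.01 -0.  ] rows>= 0.0
```

View pics/w1.png

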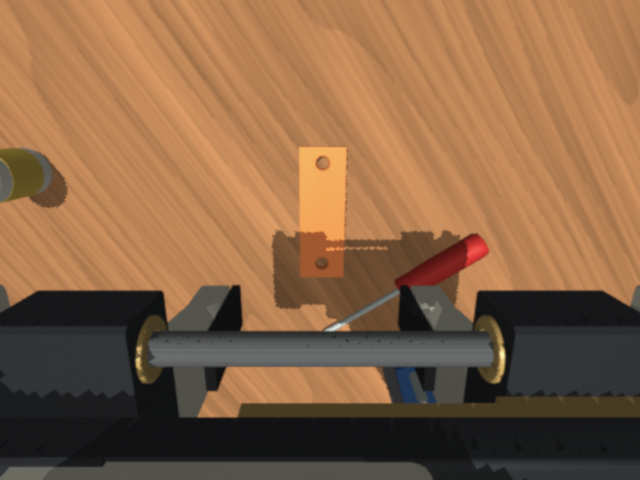

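The wrist view shows the spacer at about (322,212) with holes near (322,163) and (321,263); its lower end is in the gripper's shadow. I refine with the holes.

```bash
cat >> h.py <<'E'
def hole(c,u,v,w=12):
    g=cv2.cvtColor(c['frame'],cv2.COLOR_RGB2GRAY)[v-w:v+w+1,u-w:u+w+1]
    t,m=cv2.threshold(g,0,255,cv2.THRESH_BINARY_INV|cv2.THRESH_OTSU)
    n,l,st,ce=cv2.connectedComponentsWithStats(m); i=min(range(1,n),key=lambda i:np.hypot(*(ce[i]-w))+(1e3 if st[i,4]<15 else 0))
    return ce[i]+[u-w,v-w],st[i,4],t
E
python3 - <<'E'
from h import *
c=pickle.load(open('w1.pkl','rb')); h=cv2.cvtColor(c['frame'],cv2.COLOR_RGB2HSV)
print(h[160,240],h[210,322],h[255,312],h[290,300],h[263,321],h[163,321])
a=[]
for u,v,w in((322,163,11),(321,263,9)):
    q=hole(c,u,v,w); p=onz(c,*q[0],.008-.002); a.append(p); print(q,p.round(4))
d=a[0]-a[1]; print(np.linalg.norm(d),np.degrees(np.arctan2(d[1],d[0])),(a[0]+a[1])/2)
m=cv2.inRange(h,(16,120,60),(23,255,255)); k=np.zeros_like(m); k[130:290,280:360]=m[130:290,280:360]
k=cv2.morphologyEx(k,cv2.MORPH_OPEN,np.ones((3,3))); ct=biggest(k)
p=np.array([onz(c,u,v,.008)[:2] for u,v in ct[:,0]],np.float32)*1000; print(cv2.minAreaRect(p))
# two-view height: wrist hole vs top/scene plate centre
top=pickle.load(open('top0.pkl','rb'))
E
```

```text
[ 14 138 205] [ 15 162 244] [ 11 179 160] [ 14 136 101] [ 14 139 112] [ 13 138 178]
(array([322.16666667, 162.74712644]), np.int32(174), 159.0) [ 0.4042 -0.2834  0.006 ]
(array([321.45985401, 263.02919708]), np.int32(137), 91.0) [ 0.4607 -0.2002  0.006 ]
0.10056424409147276 -124.18119032171438 [ 0.43246539 -0.24177111  0.006     ]
((409.8138122558594, -275.3353576660156), (46.942344665527344, 41.39383316040039), 56.12763977050781)
```

```bash
python3 - <<'E'
from h import *
to(.4325,-.2418,.0025,-124.2)
E
```

```text
t 1.45 tcp [ 0.4299 -0.2506  0.2204] [ 1.7998e+02 -1.0000e-02 -1.2400e+02] delta [-0.0088  0.0027  0.2179] [ 0.02 -0.01  0.2 ] rows>= 5.2
```

```bash
python3 drive.py '[[-0.009,0.003,0.04,0,0,0.2],[-0.009,0.003,0.08,0,0,0.2],[-0.009,0.003,0.12,0,0,0.2],[-0.009,0.003,0.16,0,0,0.2],[-0.009,0.003,0.19,0,0,0.2],[-0.009,0.003,0.205,0,0,0.2],[-0.009,0.003,0.213,0,0,0.2],[-0.009,0.003,0.2178,0,0,0.2],[-0.009,0.003,0.2178,0,0,0.2],[-0.009,0.003,0.2178,0,0,0.2]]' 0.07
python3 drive.py '[[0,0,0,0,0,0],[0,0,0,0,0,0],[0,0,0,0,0,0],[0,0,0,0,0,0],[0,0,0,0,0,0],[0,0,0,0,0,0]]' 0.03 30
```

```text
time_s: 2.28
tcp_pos: [0.4335, -0.2416, 0.0036]
eef_rot: [-179.9, 0.0, -124.2]
contact_force: [0.9, -0.2, 0.9]
gripper_width: 0.0704
gripper_force: 0.0
time_s: 2.78
tcp_pos: [0.4332, -0.241, 0.0032]
eef_rot: [-180.0, 0.0, -124.2]
contact_force: [-0.7, 1.5, 5.8]
gripper_width: 0.0437
gripper_force: 30.0
```

```bash
python3 drive.py '[[0,0,-0.02,0,0,0],[0,0,-0.06,0,0,0],[0,0,-0.1,0,0,0],[0,0,-0.14,0,0,0],[0,0,-0.17,0,0,0],[0,0,-0.2,0,0,0],[0,0,-0.2,0,0,0]]'
python3 - <<'E'
from h import *
to(.51,.13,.2,-108.4)
E
```

```text
time_s: 3.37
tcp_pos: [0.4358, -0.242, 0.209]
eef_rot: [-179.5, 0.2, -124.1]
contact_force: [1.3, -0.3, -0.2]
gripper_width: 0.0429
gripper_force: 30.0
t 3.37 tcp [ 0.4358 -0.242   0.209 ] [-1.7946e+02  1.6000e-01 -1.2411e+02] delta [-0.3496  0.1473  0.0087] [ -0.56   0.09 -15.71] rows>= 9.1
```

```bash
python3 drive.py '[[-0.35,0.147,0.005,0,0,-15.7],[-0.35,0.147,0.005,0,0,-15.7],[-0.35,0.147,0.005,0,0,-15.7],[-0.35,0.147,0.005,0,0,-15.7],[-0.35,0.147,0.005,0,0,-15.7],[-0.35,0.147,0.005,0,0,-15.7],[-0.35,0.147,0.005,0,0,-15.7],[-0.35,0.147,0.005,0,0,-15.7],[-0.35,0.147,0.005,0,0,-15.7],[-0.35,0.147,0.005,0,0,-15.7],[-0.35,0.147,0.005,0,0,-15.7],[-0.35,0.147,0.005,0,0,-15.7]]'
python3 drive.py '[[0,0,0,0,0,0],[0,0,0,0,0,0],[0,0,0,0,0,0],[0,0,0,0,0,0]]'
python3 - <<'E'
from h import *
c=cap('wrist','w2.png'); pickle.dump(c,open('w2.pkl','wb'))
to(.4632,-.004,.16,-108.4)
E
```

```text
time_s: 4.37
tcp_pos: [0.5072, 0.1312, 0.197]
eef_rot: [179.9, -0.1, -108.4]
contact_force: [-0.7, -0.2, -0.1]
gripper_width: 0.0432
gripper_force: 30.0
time_s: 4.7
tcp_pos: [0.5078, 0.1302, 0.198]
eef_rot: [-180.0, 0.0, -108.6]
contact_force: [-0.3, -0.5, -0.9]
gripper_width: 0.0436
gripper_force: 30.0
t 4.75 tcp [0.5078 0.1304 0.198 ] [-1.7999e+02  2.0000e-02 -1.0854e+02] delta [ 0.1416 -0.0004  0.0379] [-0.01  0.02 -0.14] rows>= 3.5
```

View pics/w2.png

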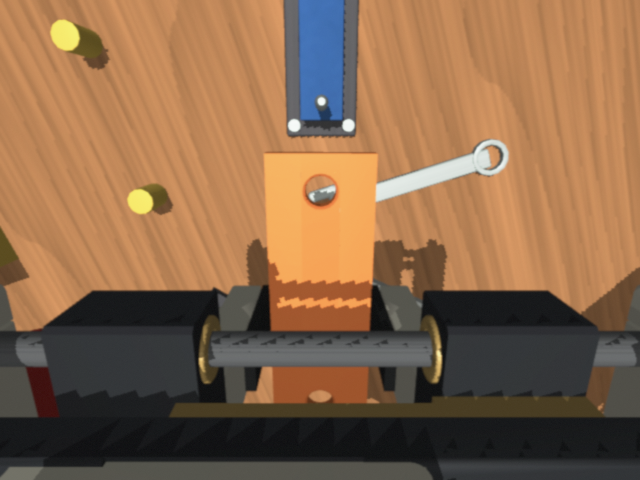

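The wrist view shows the held plate's far hole at (321,190), the near stud tip at (322,101), and the blue block above, cut off by the frame. I measure these.

```bash
cat > an.py <<'E'
from h import *
import sys
c=pickle.load(open('w2.pkl','rb')); P=cloud(c)
# blue block
m=masks(c,'blue',(270,0,370,140)); m=cv2.morphologyEx(m,cv2.MORPH_CLOSE,np.ones((15,15)))
print('blue z',np.percentile(P[m>0][:,2],[20,50,80]).round(4))
L=[];Rr=[]
for v in range(5,110,5):
    x=np.flatnonzero(m[v]); L.append(onz(c,x[0]-.5,v,.032)); Rr.append(onz(c,x[-1]+.5,v,.032))
L=np.array(L);Rr=np.array(Rr); C=(L+Rr)/2
f=cv2.fitLine((C[:,:2]*1000).astype(np.float32),cv2.DIST_HUBER,0,.01,.01).ravel(); print('blue width',np.linalg.norm(L-Rr,axis=1).mean(),'ang',np.degrees(np.arctan2(f[1],f[0])),'pt',f[2:])
v=max(np.flatnonzero(m[:,u]).max() for u in(305,310,335)); e=onz(c,322,v+.5,.032); print('near end',e,v)
d=f[:2]/1000*1000; d=d if d[1]<0 else -d
print('centre from end',e[:2]+d*.062)
# stud tip
st=P[85:112,310:335]; k=st[...,2]>.05; print('stud pts',k.sum(),st[k].max(0),np.median(st[k],0)); 
kk=st[...,2]>.068; print('tip',st[kk].mean(0).round(4),kk.sum()); print('tip centre+50',st[kk].mean(0)[:2]+d*.05)
# plate in hand
s=r.get_state(); tcp=s['tcp_pos']; R=Ro.from_euler('xyz',s['eef_rot'],degrees=True)
pz=P[200:260,285:360,2]; print('plate top z',np.median(pz))
def blob(u,v,w):
    q=hole(c,u,v,w); p=onz(c,*q[0],np.median(pz)); print('hole',q,'tool',R.inv().apply(p-tcp).round(4))
blob(321,190,22)
z=np.median(pz); rows=[]
for v in range(160,270,10):
    g=cv2.cvtColor(c['frame'],cv2.COLOR_RGB2HSV)[v]; x=np.flatnonzero((P[v,:,2]>z-.006)&(P[v,:,2]<z+.006)&(np.arange(640)>240)&(np.arange(640)<400))
    a=R.inv().apply(onz(c,x[0]-.5,v,z)-tcp);b=R.inv().apply(onz(c,x[-1]+.5,v,z)-tcp); rows.append([*((a+b)/2)[:2],b[1]-a[1]])
print(np.array(rows).round(4).tolist())
x=np.flatnonzero(np.abs(P[120:200,290,2]-z)<.006); print('plate far edge tool',R.inv().apply(onz(c,290,120+x[0]-.5,z)-tcp))
E
python3 an.py
```

```text
blue z [0.0305 0.0312 0.0319]
blue width 0.03361170646897684 ang 71.573494 pt [466.83597   12.203489]
near end [0.48044297 0.05556274 0.032     ] 120
centre from end [ 0.46084551 -0.00325851]
stud pts 170 [0.48263742 0.05686525 0.35536639] [0.47777426 0.04382422 0.0704587 ]
tip [0.4777 0.044  0.0826] 127
tip centre+50 [ 0.46194542 -0.00344157]
plate top z 0.20194082932512444
hole (array([319.10253165, 191.52405063]), np.int32(790), 159.0) tool [ 0.0516  0.0002 -0.004 ]
[[0.0639, 0.0006, 0.0439], [0.0601, 0.0006, 0.0442], [0.0562, 0.0006, 0.0438], [0.0522, 0.0006, 0.0441], [0.0482, 0.0004, 0.044], [0.0441, 0.0006, 0.0439], [0.04, 0.0006, 0.0443], [0.0358, 0.0006, 0.0438], [0.0315, 0.0006, 0.0441], [0.0271, 0.0004, 0.0441], [0.0227, 0.0006, 0.044]]
plate far edge tool [ 0.06715061 -0.01100177 -0.00400552]
```

Bracket centre agrees across three estimates at about (0.4615, −0.0033), with axis 71.6°. I move above it and check the alignment.

```bash
python3 - <<'E'
from h import *
to(.4623,-.0018,.085,-108.4)
E
```

```text
t 4.75 tcp [0.5078 0.1304 0.198 ] [-1.7999e+02  2.0000e-02 -1.0854e+02] delta [0.1398 0.0012 0.1129] [-0.01  0.02 -0.14] rows>= 4.3
```

```bash
python3 drive.py '[[0.04,0.001,0.01,0,0,-0.1],[0.08,0.001,0.02,0,0,-0.1],[0.12,0.001,0.04,0,0,-0.1],[0.1398,0.0012,0.07,0,0,-0.1],[0.1398,0.0012,0.095,0,0,-0.1],[0.1398,0.0012,0.107,0,0,-0.1],[0.1398,0.0012,0.107,0,0,-0.1],[0.1398,0.0012,0.107,0,0,-0.1],[0.1398,0.0012,0.107,0,0,-0.1],[0.1398,0.0012,0.107,0,0,-0.1]]'
python3 - <<'E'
from h import *
c=cap('wrist'); pickle.dump(c,open('w3.pkl','wb')); s=cap('scene'); pickle.dump(s,open('s3.pkl','wb'))
a=cv2.resize(c['frame'][120:280,220:420],(800,640))[:600]
b=cv2.resize(s['frame'][190:270,250:370],(800,533))
cv2.imwrite('pics/w3.png',np.hstack([cv2.resize(c['frame'][120:280,240:400],(400,400)),cv2.resize(s['frame'][180:280,260:360],(400,400))])[:,:,::-1])
to(.4623,-.0018,.085,-108.4)
E
```

```text
time_s: 5.58
tcp_pos: [0.4634, -0.0006, 0.0919]
eef_rot: [-179.9, 0.1, -108.3]
contact_force: [-0.1, -0.2, -0.3]
gripper_width: 0.0431
gripper_force: 30.0
t 5.68 tcp [ 0.4631 -0.0006  0.0917] [-1.7991e+02  7.0000e-02 -1.0834e+02] delta [0.0014 0.0004 0.0067] [-0.09  0.07  0.06] rows>= 0.2
```

View pics/w3.png

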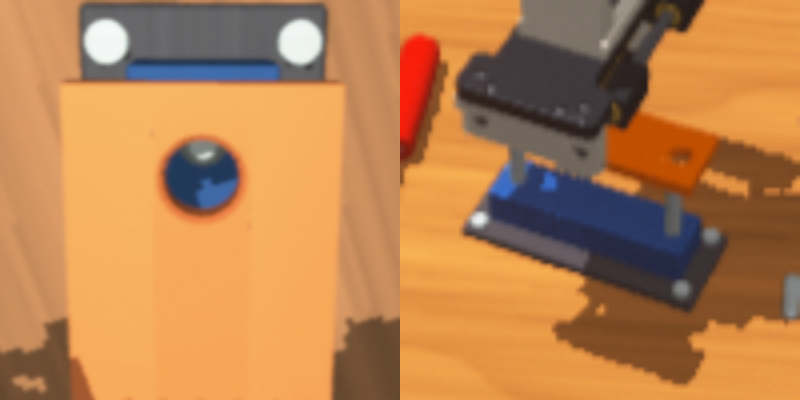

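Left crop: the stud tip shows through the plate hole at wrist pixel about (321,180), with the hole centre at (321,191). I turn that into a lateral offset.

```bash
cat > al.py <<'E'
from h import *
c=pickle.load(open('w3.pkl','rb')); P=cloud(c)
s=r.get_state(); tcp=s['tcp_pos']; R=Ro.from_euler('xyz',s['eef_rot'],degrees=True)
pz=np.median(P[215:250,290:350,2]); print('plate top',pz,'tcp',tcp)
hsv=cv2.cvtColor(c['frame'],cv2.COLOR_RGB2HSV)[165:215,295:348]
o=cv2.inRange(hsv,(5,100,80),(25,255,255)); n,l,st,ce=cv2.connectedComponentsWithStats(255-o); i=1+st[1:,4].argmax()
cs=biggest((l==i).astype(np.uint8)); (x,y),rad=cv2.minEnclosingCircle(cs); el=cv2.fitEllipse(cs); print('hole',x+295,y+165,rad,el)
h=onz(c,el[0][0]+295,el[0][1]+165,pz-.001)
t=cv2.inRange(hsv,(0,0,90),(179,70,255))&(255-o); n,l,st,ce=cv2.connectedComponentsWithStats(t); print(st.tolist())
i=1+st[1:,4].argmax(); tu=ce[i]+[295,165]; print('tip px',tu)
T=onz(c,*tu,.074); print('tip z',P[int(tu[1]),int(tu[0])],'hole',h,'tip',T,'tip-hole in tool',R.inv().apply(T-h).round(4))
E
python3 al.py
```

```text
plate top 0.09594972172436851 tcp [ 0.46314037 -0.00064592  0.09174254]
hole 320.4255313873291 189.80850982666016 14.919910430908203 ((25.39994239807129, 24.72979164123535), (26.561981201171875, 29.14044189453125), 100.4063491821289)
[[0, 0, 53, 50, 2549], [19, 12, 15, 8, 87], [17, 14, 1, 1, 1], [36, 16, 1, 1, 1], [12, 20, 1, 1, 1], [39, 28, 1, 2, 2], [38, 31, 1, 1, 1], [33, 35, 2, 2, 2], [36, 34, 1, 1, 1], [30, 37, 2, 1, 2], [25, 38, 3, 1, 3]]
tip px [320.8045977  180.20689655]
tip z [ 0.44619534 -0.05065726  0.07389269] hole [ 0.44630106 -0.0497382   0.09494972] tip [ 0.44587543 -0.05046974  0.074     ] tip-hole in tool [0.0009 0.0002 0.0209]
```

```bash
python3 drive.py '[[0.0005,0.0002,0.003,0,0,0],[0.0005,0.0002,0.008,0,0,0],[0.0005,0.0002,0.013,0,0,0],[0.0005,0.0002,0.018,0,0,0],[0.0005,0.0002,0.023,0,0,0],[0.0005,0.0002,0.028,0,0,0],[0.0005,0.0002,0.028,0,0,0],[0.0005,0.0002,0.028,0,0,0]]'
python3 - <<'E'
from h import *
to(.4623,-.0018,.0355,-108.4)
E
```

```text
time_s: 6.35
tcp_pos: [0.4618, -0.0017, 0.0623]
eef_rot: [180.0, -0.0, -108.4]
contact_force: [0.2, -1.9, -0.9]
gripper_width: 0.0433
gripper_force: 30.0
t 6.35 tcp [ 0.4618 -0.0017  0.0623] [ 1.7996e+02 -5.0000e-02 -1.0837e+02] delta [-0.0001 -0.0005  0.0268] [ 0.04 -0.05  0.03] rows>= 0.6
```

```bash
python3 drive.py '[[0,0,0.006,0,0,0],[0,0,0.012,0,0,0],[0,0,0.018,0,0,0],[0,0,0.023,0,0,0],[0,0,0.026,0,0,0],[0,0,0.028,0,0,0],[0,0,0.028,0,0,0],[0,0,0.028,0,0,0]]'
```

```text
time_s: 7.02
tcp_pos: [0.4619, -0.0017, 0.0351]
eef_rot: [180.0, -0.0, -108.4]
contact_force: [-3.5, -1.9, 9.3]
gripper_width: 0.0434
gripper_force: 30.0
```

```bash
python3 drive.py '[[0,0,0,0,0,0],[0,0,0,0,0,0],[0,0,0,0,0,0],[0,0,-0.01,0,0,0],[0,0,-0.04,0,0,0],[0,0,-0.08,0,0,0],[0,0,-0.12,0,0,0],[0,0,-0.16,0,0,0],[0,0,-0.185,0,0,0],[0,0,-0.185,0,0,0]]' 0.06
python3 - <<'E'
from h import *
to(.479,.243,.22,-43.6)
E
```

```text
time_s: 7.85
tcp_pos: [0.4651, -0.0007, 0.2257]
eef_rot: [-179.5, 0.3, -108.3]
contact_force: [1.7, 0.7, -0.3]
gripper_width: 0.06
gripper_force: 0.0
t 7.85 tcp [ 0.4651 -0.0007  0.2257] [-179.52    0.32 -108.32] delta [-0.2357  0.0634  0.0065] [-6.100e-01  2.000e-02 -6.472e+01] rows>= 9.0
```

```bash
python3 drive.py '[[-0.236,0.063,0.003,0,0,-64.7],[-0.236,0.063,0.003,0,0,-64.7],[-0.236,0.063,0.003,0,0,-64.7],[-0.236,0.063,0.003,0,0,-64.7],[-0.236,0.063,0.003,0,0,-64.7],[-0.236,0.063,0.003,0,0,-64.7],[-0.236,0.063,0.003,0,0,-64.7],[-0.236,0.063,0.003,0,0,-64.7],[-0.236,0.063,0.003,0,0,-64.7],[-0.236,0.063,0.003,0,0,-64.7],[-0.236,0.063,0.003,0,0,-64.7],[-0.236,0.063,0.003,0,0,-64.7]]' 0.07
python3 drive.py '[[0,0,0,0,0,0],[0,0,0,0,0,0],[0,0,0,0,0,0]]'
python3 - <<'E'
from h import *
to(.479,.243,.22,-43.6)
c=cap('wrist','w4.png'); pickle.dump(c,open('w4.pkl','wb')); P=cloud(c)
t=cap('top'); pickle.dump(t,open('t4.pkl','wb')); s=cap('scene'); pickle.dump(s,open('s4.pkl','wb'))
for n,cc,roi in(('top',t,(290,235,370,305)),('scene',s,(265,200,355,265))):
    m=masks(cc,'orange',roi); p=cloud(cc)[m>0]; q=np.array([onz(cc,u,v,.04)[:2] for u,v in biggest(m)[:,0]],np.float32)*1000
    print(n,np.percentile(p[:,2],[10,50,90]).round(4),cv2.minAreaRect(q))
m=cv2.inRange(P[...,2],.006,.018); k=np.zeros_like(m); k[100:300,260:380]=m[100:300,260:380]
cs,_=cv2.findContours(m,cv2.RETR_EXTERNAL,cv2.CHAIN_APPROX_NONE)
for b in sorted(cs,key=cv2.contourArea)[-4:]:
    q=np.array([onz(c,u,v,.012)[:2] for u,v in b[:,0]],np.float32)*1000; print(cv2.boundingRect(b),cv2.minAreaRect(q))
E
```

```text
time_s: 8.85
tcp_pos: [0.4766, 0.2422, 0.2166]
eef_rot: [180.0, 0.0, -43.9]
contact_force: [0.1, 0.3, 0.5]
gripper_width: 0.0701
gripper_force: 0.0
time_s: 9.1
tcp_pos: [0.4767, 0.2422, 0.2168]
eef_rot: [-180.0, 0.0, -43.8]
contact_force: [0.2, 0.1, -0.7]
gripper_width: 0.07
gripper_force: 0.0
t 9.1 tcp [0.4767 0.2422 0.2168] [-179.99    0.    -43.76] delta [ 0.0011 -0.0022 -0.0032] [-0.01  0.   -0.16] rows>= 0.1
top [0.0375 0.0402 0.0431] ((461.2364196777344, -3.2380218505859375), (126.74453735351562, 41.72932434082031), 70.71912384033203)
scene [0.0007 0.0403 0.0428] ((455.22430419921875, -23.04405975341797), (168.19369506835938, 48.42448043823242), 74.27115631103516)
(447, 0, 191, 96) ((463.27911376953125, -0.39191436767578125), (147.31207275390625, 58.82067108154297), 71.65164184570312)
(368, 78, 140, 160) ((425.7268371582031, 132.55345153808594), (36.36339569091797, 176.2287139892578), 88.77680206298828)
(164, 6, 91, 63) ((647.0873413085938, 209.46905517578125), (74.42338562011719, 39.703948974609375), 39.3311882019043)
(293, 137, 49, 135) ((478.81634521484375, 243.515869140625), (43.9028205871582, 129.42840576171875), 46.50664138793945)
```

View pics/w4.png

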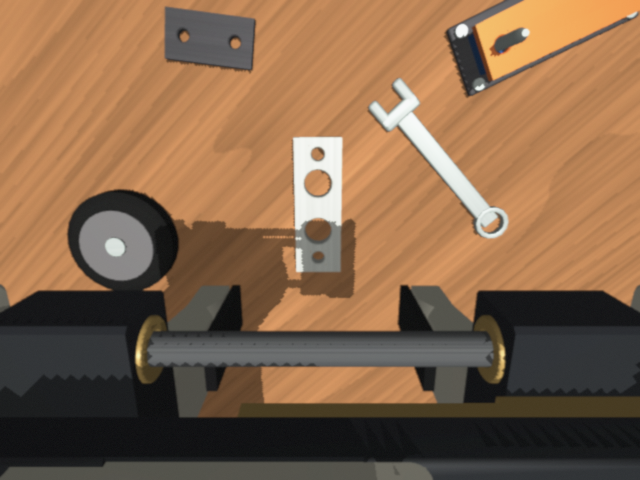

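The spacer is seated: its top reads 0.040. The wrist view shows the retainer at (318,204), which converts to (0.4788, 0.2435) with axis 136.5° and agrees with the top view.

```bash
python3 - <<'E'
from h import *
to(.4788,.2435,.0045,-43.5)
E
```

```text
t 9.25 tcp [0.4767 0.2422 0.2168] [-180.      0.    -43.71] delta [ 0.0006 -0.0024  0.2123] [-0.    0.   -0.21] rows>= 5.1
```

```bash
python3 drive.py '[[0.0006,-0.0024,0.04,0,0,-0.2],[0.0006,-0.0024,0.08,0,0,-0.2],[0.0006,-0.0024,0.12,0,0,-0.2],[0.0006,-0.0024,0.16,0,0,-0.2],[0.0006,-0.0024,0.185,0,0,-0.2],[0.0006,-0.0024,0.2,0,0,-0.2],[0.0006,-0.0024,0.208,0,0,-0.2],[0.0006,-0.0024,0.2123,0,0,-0.2],[0.0006,-0.0024,0.2123,0,0,-0.2],[0.0006,-0.0024,0.2123,0,0,-0.2]]' 0.07
python3 drive.py '[[0,0,0,0,0,0],[0,0,0,0,0,0],[0,0,0,0,0,0],[0,0,0,0,0,0],[0,0,0,0,0,0],[0,0,0,0,0,0]]' 0.03 35
python3 drive.py '[[0,0,-0.02,0,0,0],[0,0,-0.06,0,0,0],[0,0,-0.1,0,0,0],[0,0,-0.14,0,0,0],[0,0,-0.17,0,0,0],[0,0,-0.19,0,0,0],[0,0,-0.19,0,0,0],[0,0,-0.19,0,0,0]]'
python3 - <<'E'
from h import *
to(.509,.13,.195,-108.4)
E
```

```text
time_s: 10.08
tcp_pos: [0.4794, 0.2442, 0.0054]
eef_rot: [-179.9, -0.0, -43.5]
contact_force: [0.1, -0.0, 1.0]
gripper_width: 0.0698
gripper_force: 0.0
time_s: 10.58
tcp_pos: [0.4789, 0.2438, 0.0049]
eef_rot: [-180.0, -0.0, -43.5]
contact_force: [-0.8, -0.1, 5.4]
gripper_width: 0.0436
gripper_force: 35.0
time_s: 11.25
tcp_pos: [0.4789, 0.244, 0.1954]
eef_rot: [-179.9, 0.0, -43.5]
contact_force: [-0.2, 0.5, -1.7]
gripper_width: 0.0434
gripper_force: 35.0
t 11.25 tcp [0.4789 0.244  0.1954] [-1.7985e+02  2.0000e-02 -4.3480e+01] delta [0.1003 0.062  0.0002] [-0.12  0.1  64.92] rows>= 9.1
```

```bash
python3 - <<'E'
from h import *
to(.4615,-.0033,.17,-108.4)
E
```

```text
t 11.25 tcp [0.4789 0.244  0.1954] [-1.7985e+02  2.0000e-02 -4.3480e+01] delta [0.1575 0.1915 0.0249] [-0.12  0.1  64.92] rows>= 9.1
```

```bash
python3 drive.py '[[0.1575,0.1915,0.025,0,0,64.9],[0.1575,0.1915,0.025,0,0,64.9],[0.1575,0.1915,0.025,0,0,64.9],[0.1575,0.1915,0.025,0,0,64.9],[0.1575,0.1915,0.025,0,0,64.9],[0.1575,0.1915,0.025,0,0,64.9],[0.1575,0.1915,0.025,0,0,64.9],[0.1575,0.1915,0.025,0,0,64.9],[0.1575,0.1915,0.025,0,0,64.9],[0.1575,0.1915,0.05,0,0,64.9],[0.1575,0.1915,0.085,0,0,64.9],[0.1575,0.1915,0.1,0,0,64.9]]'
python3 drive.py '[[0,0,0,0,0,0],[0,0,0,0,0,0],[0,0,0,0,0,0],[0,0,0,0,0,0]]'
python3 - <<'E'
from h import *
c=cap('wrist'); pickle.dump(c,open('w3.pkl','wb'))
cv2.imwrite('pics/w5.png',cv2.resize(c['frame'][120:280,240:400],(600,600))[:,:,::-1])
to(.4615,-.0033,.0445,-108.4)
E
```

```text
time_s: 12.25
tcp_pos: [0.4582, -0.0047, 0.0901]
eef_rot: [179.7, -0.2, -108.5]
contact_force: [-1.4, 0.1, -1.9]
gripper_width: 0.0433
gripper_force: 35.0
time_s: 12.58
tcp_pos: [0.4621, -0.0034, 0.0954]
eef_rot: [-179.9, 0.1, -108.4]
contact_force: [1.4, -0.0, -0.6]
gripper_width: 0.0435
gripper_force: 35.0
t 12.63 tcp [ 0.4621 -0.0034  0.0955] [-1.7991e+02  7.0000e-02 -1.0836e+02] delta [0.0001 0.0007 0.051 ] [-0.09  0.07  0.04] rows>= 1.2
```

View pics/w5.png

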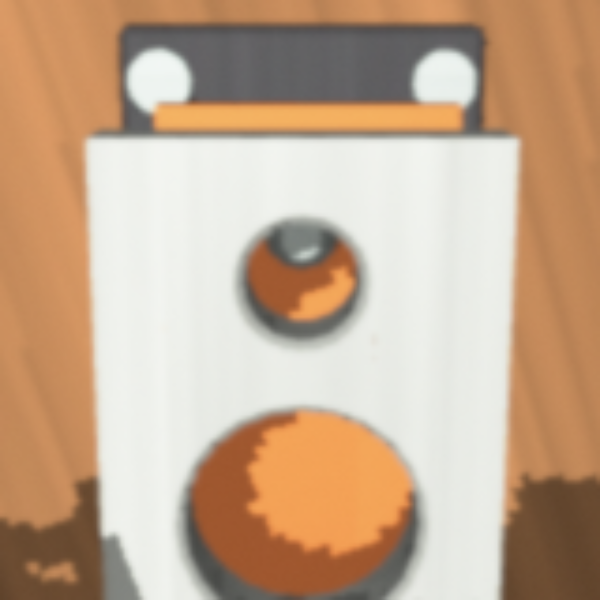

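The retainer's hole centre is at wrist pixel about (320.8,194.7), and the stud tip shows through it at about (320.5,185).

```bash
python3 - <<'E'
from h import *
c=pickle.load(open('w3.pkl','rb')); P=cloud(c)
s=r.get_state(); tcp=s['tcp_pos']; R=Ro.from_euler('xyz',s['eef_rot'],degrees=True)
pz=np.median(P[160:172,290:350,2]); print('top',pz)
g=cv2.cvtColor(c['frame'],cv2.COLOR_RGB2GRAY)
m=(g[172:222,295:348]<205).astype(np.uint8); n,l,st,ce=cv2.connectedComponentsWithStats(m); i=1+st[1:,4].argmax(); el=cv2.fitEllipse(biggest((l==i).astype(np.uint8))); print(el)
h=onz(c,el[0][0]+295,el[0][1]+172,pz)
hi=[(v,u) for v in range(176,196) for u in range(308,334) if .0715<P[v,u,2]<.079]; hi=np.array(hi); print('tip px',len(hi),hi.mean(0),hi.min(0),hi.max(0))
for tv in(184,186): 
    T=onz(c,320.4,tv,.074); print(tv,R.inv().apply(T-h).round(4))
x=[R.inv().apply(onz(c,300,v,pz)-tcp) for v in (154.5,155.5,156.5)]; print('edge',np.round(x,4).tolist(),'hole tool',R.inv().apply(h-tcp).round(4))
print([round(float(P[v,300,2]),3) for v in range(150,160)])
E
```

```text
top 0.10172711215855366
((24.952451705932617, 22.89041519165039), (34.63052749633789, 34.85492706298828), 62.98231887817383)
tip px 107 [183.98130841 319.42056075] [180 313] [189 326]
184 [0.0001 0.0002 0.0277]
186 [-0.0008  0.0002  0.0277]
edge [[0.0661, -0.007, -0.0063], [0.0657, -0.007, -0.0063], [0.0653, -0.007, -0.0063]] hole tool [ 0.0505  0.0006 -0.0063]
[0.039, 0.039, 0.04, 0.039, 0.089, 0.095, 0.1, 0.102, 0.102, 0.103]
```

```bash
python3 drive.py '[[0,-0.0003,0.004,0,0,0],[0,-0.0003,0.009,0,0,0],[0,-0.0003,0.014,0,0,0],[0,-0.0003,0.019,0,0,0],[0,-0.0003,0.024,0,0,0],[0,-0.0003,0.03,0,0,0],[0,-0.0003,0.03,0,0,0],[0,-0.0003,0.03,0,0,0]]'
python3 - <<'E'
from h import *
to(.4615,-.0033,.0445,-108.4)
E
```

```text
time_s: 13.3
tcp_pos: [0.4613, -0.0039, 0.064]
eef_rot: [180.0, -0.0, -108.4]
contact_force: [0.0, 0.9, -1.6]
gripper_width: 0.0435
gripper_force: 35.0
t 13.3 tcp [ 0.4613 -0.0039  0.064 ] [ 1.7995e+02 -5.0000e-02 -1.0837e+02] delta [-0.0007 -0.      0.0195] [ 0.05 -0.05  0.03] rows>= 0.5
```

Threaded with no force. I push it home, release, and lift.

```bash
python3 drive.py '[[0,0,0.006,0,0,0],[0,0,0.011,0,0,0],[0,0,0.016,0,0,0],[0,0,0.019,0,0,0],[0,0,0.0205,0,0,0],[0,0,0.0205,0,0,0],[0,0,0.0205,0,0,0]]'
python3 drive.py '[[0,0,0,0,0,0],[0,0,0,0,0,0],[0,0,0,0,0,0],[0,0,-0.01,0,0,0],[0,0,-0.04,0,0,0],[0,0,-0.08,0,0,0],[0,0,-0.12,0,0,0],[0,0,-0.16,0,0,0],[0,0,-0.175,0,0,0],[0,0,-0.175,0,0,0],[0,0,-0.175,0,0,0]]' 0.06
python3 - <<'E'
from h import *
to(.646,-.066,.22,-108.4)
E
```

```text
time_s: 13.88
tcp_pos: [0.4613, -0.0039, 0.0448]
eef_rot: [180.0, -0.0, -108.4]
contact_force: [-7.4, 1.1, 16.0]
gripper_width: 0.0436
gripper_force: 35.0
time_s: 14.8
tcp_pos: [0.462, -0.0035, 0.2198]
eef_rot: [-179.9, 0.1, -108.4]
contact_force: [-1.0, 0.1, -0.7]
gripper_width: 0.0599
gripper_force: 0.0
t 14.8 tcp [ 0.462  -0.0035  0.2198] [-1.7990e+02  1.1000e-01 -1.0838e+02] delta [ 1.300e-03 -1.943e-01  1.000e-04] [-0.1   0.11  0.02] rows>= 4.7
```

```bash
python3 - <<'E'
from h import *
to(.65,.08,.22,-108.4)
E
python3 drive.py '[[-0.138,-0.152,0,0,0,0],[-0.138,-0.152,0,0,0,0],[-0.138,-0.152,0,0,0,0],[-0.138,-0.152,0,0,0,0],[-0.138,-0.152,0,0,0,0],[-0.138,-0.152,0,0,0,0],[-0.138,-0.152,0,0,0,0],[-0.138,-0.152,0,0,0,0],[-0.138,-0.152,0,0,0,0]]'
python3 - <<'E'
from h import *
to(.65,.08,.22,-108.4)
c=cap('wrist','w6.png'); pickle.dump(c,open('w6.pkl','wb')); P=cloud(c)
m=masks(c,'yellow',(0,0,640,300)); cs,_=cv2.findContours(m,cv2.RETR_EXTERNAL,cv2.CHAIN_APPROX_NONE)
for b in sorted(cs,key=cv2.contourArea)[-3:]:
    k=np.zeros_like(m); cv2.drawContours(k,[b],-1,255,-1); q=P[k>0]; q=q[q[:,2]>.031]
    if len(q)>20:
        t=(k>0)&(P[...,2]>.031)&(P[...,2]<.04); vv,uu=np.nonzero(t); w=np.array([onz(c,u,v,.034)[:2] for u,v in zip(uu,vv)],np.float32)*1000
        print(cv2.boundingRect(b),np.median(q[:,2]).round(4),'circle',cv2.minEnclosingCircle(w),'mean',w.mean(0))
for n in('top','scene'):
    t=cap(n); pickle.dump(t,open(n+'6.pkl','wb')); p=cloud(t)
    for nm,roi in(dict(top=dict(R=(290,235,370,305)),scene=dict(R=(265,200,355,265)))[n]).items():
        m=masks(t,'alu',roi); b=biggest(m); q=np.array([onz(t,u,v,.052)[:2] for u,v in b[:,0]],np.float32)*1000
        print(n,nm,np.percentile(p[m>0][:,2],[10,50,90]).round(4),cv2.minAreaRect(q))
E
```

```text
t 14.8 tcp [ 0.462  -0.0035  0.2198] [-1.7990e+02  1.1000e-01 -1.0838e+02] delta [-0.1386 -0.1521  0.0003] [-0.1   0.11  0.02] rows>= 4.9
time_s: 15.55
tcp_pos: [0.6484, 0.0788, 0.2181]
eef_rot: [179.9, -0.1, -108.4]
contact_force: [0.1, -0.1, 1.3]
gripper_width: 0.0599
gripper_force: 0.0
t 15.55 tcp [0.6484 0.0788 0.2181] [ 1.7992e+02 -5.0000e-02 -1.0838e+02] delta [-0.0016 -0.0012 -0.0019] [ 0.08 -0.05  0.02] rows>= 0.1
(255, 32, 27, 29) 0.0331 circle ((643.8636474609375, -63.39399719238281), 10.540085792541504) mean [643.7427   -63.611378]Traceback (most recent call last):
  File "<stdin>", line 9, in <module>
cv2.error: OpenCV(4.12.0) /io/opencv/modules/imgproc/src/shapedescr.cpp:201: error: (-215:Assertion failed) count >= 0 && (depth == CV_32F || depth == CV_32S) in function 'minEnclosingCircle'
```

View pics/w6.png

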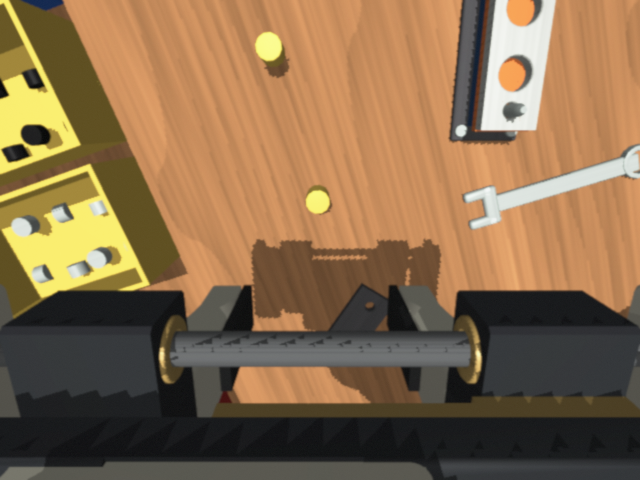

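The wrist view shows buffer a at (269,46), buffer b at (318,201), and the retainer on the bracket at right.

```bash
python3 - <<'E'
from h import *
c=pickle.load(open('w6.pkl','rb')); P=cloud(c)
for n,roi in(('a',(250,25,290,75)),('b',(295,180,340,225))):
    m=masks(c,'yellow',roi); t=(m>0)&(P[...,2]>.03)&(P[...,2]<.038); vv,uu=np.nonzero(t)
    w=np.array([onz(c,u,v,.034)[:2] for u,v in zip(uu,vv)],np.float32)*1000
    print(n,len(w),np.median(P[t][:,2]).round(4),cv2.minEnclosingCircle(w),w.mean(0))
for n,roi in (('top',(290,235,370,305)),('scene',(265,200,355,265))):
    t=cap(n); pickle.dump(t,open(n+'6.pkl','wb')); p=cloud(t)
    m=masks(t,'alu',roi); m=m&cv2.inRange(p[...,2],.045,.06); b=biggest(m); q=np.array([onz(t,u,v,.052)[:2] for u,v in b[:,0]],np.float32)*1000
    print(n,np.percentile(p[m>0][:,2],[10,50,90]).round(4),cv2.minAreaRect(q))
    for nm,ro in dict(top=dict(b=(285,180,308,206),a=(343,180,366,206)),scene=dict(a=(260,284,284,306),b=(324,290,344,312)))[n].items():
        m=masks(t,'yellow',ro)
        if m.any():
            tt=(m>0)&(p[...,2]>.031)&(p[...,2]<.039); vv,uu=np.nonzero(tt)
            if len(uu)>5: w=np.array([onz(t,u,v,.034)[:2] for u,v in zip(uu,vv)],np.float32)*1000; print(n,nm,len(w),w.mean(0),cv2.minEnclosingCircle(w))
to(.645,.068,.0195,-108.4)
E
```

```text
a 127 0.0327 ((643.8636474609375, -63.39399719238281), 10.540085792541504) [644.19073  -62.638912]
b 421 0.0332 ((646.357666015625, 67.70181274414062), 10.550334930419922) [646.22705  67.7261 ]
top [0.0491 0.0522 0.0553] ((460.3409423828125, -3.1400299072265625), (129.95057678222656, 43.86702346801758), 71.57676696777344)
top b 27 [646.3057   64.35133] ((645.3522338867188, 68.11235046386719), 9.788512229919434)
top a 62 [643.2505   -63.188316] ((643.1905517578125, -62.49357223510742), 10.230208396911621)
scene [0.0506 0.0529 0.055 ] ((450.689208984375, -40.00410461425781), (56.74052810668945, 45.32509231567383), 71.51423645019531)
scene a 70 [645.0742   -64.946045] ((644.9449462890625, -65.01707458496094), 10.988616943359375)
scene b 68 [647.93726  67.39271] ((647.5225830078125, 67.30763244628906), 10.72899341583252)
t 15.7 tcp [0.6487 0.0789 0.2196] [-1.7996e+02  4.0000e-02 -1.0838e+02] delta [1.160e-02 2.000e-04 2.001e-01] [-0.04  0.04  0.02] rows>= 4.8
```

The retainer is flat on the spacer (top 0.052). Next, buffer b.

```bash
python3 - <<'E'
from h import *
to(.6463,.0678,.0185,-108.4)
E
```

```text
t 15.7 tcp [0.6487 0.0789 0.2196] [-1.7996e+02  4.0000e-02 -1.0838e+02] delta [ 0.0114 -0.0011  0.2011] [-0.04  0.04  0.02] rows>= 4.8
```

```bash
python3 drive.py '[[0.0114,-0.001,0.04,0,0,0],[0.0114,-0.001,0.08,0,0,0],[0.0114,-0.001,0.12,0,0,0],[0.0114,-0.001,0.15,0,0,0],[0.0114,-0.001,0.175,0,0,0],[0.0114,-0.001,0.19,0,0,0],[0.0114,-0.001,0.199,0,0,0],[0.0114,-0.001,0.201,0,0,0],[0.0114,-0.001,0.201,0,0,0]]' 0.06
python3 drive.py '[[0,0,0,0,0,0],[0,0,0,0,0,0],[0,0,0,0,0,0],[0,0,0,0,0,0],[0,0,0,0,0,0],[0,0,0,0,0,0],[0,0,0,0,0,0]]' 0.01 15
python3 drive.py '[[0,0,-0.02,0,0,0],[0,0,-0.06,0,0,0],[0,0,-0.1,0,0,0],[0,0,-0.12,0,0,0],[0,0,-0.12,0,0,0],[0,0,-0.12,0,0,0]]'
python3 - <<'E'
from h import *
to(.4683,.0182,.14,-108.4)
c=cap('wrist'); P=cloud(c); s=r.get_state(); R=Ro.from_euler('xyz',s['eef_rot'],degrees=True)
m=masks(c,'yellow',(250,150,390,400)); z=s['tcp_pos'][2]+.0155
t=(m>0)&(np.abs(P[...,2]-z)<.006); print(t.sum(),z)
if t.sum():
    b=biggest(t.astype(np.uint8)*255); print(cv2.boundingRect(b)); w=np.array([R.inv().apply(onz(c,u,v,z)-s['tcp_pos'])[:2] for u,v in b[:,0]],np.float32)*1000; print(cv2.minEnclosingCircle(w),w.min(0),w.max(0))
E
```

```text
time_s: 16.45
tcp_pos: [0.6468, 0.0681, 0.0185]
eef_rot: [-180.0, 0.0, -108.4]
contact_force: [0.1, 0.3, 0.6]
gripper_width: 0.0598
gripper_force: 0.0
time_s: 17.03
tcp_pos: [0.6467, 0.0681, 0.0181]
eef_rot: [-180.0, 0.0, -108.4]
contact_force: [-1.2, 0.3, 1.5]
gripper_width: 0.0214
gripper_force: 15.0
time_s: 17.53
tcp_pos: [0.6474, 0.0685, 0.1398]
eef_rot: [-179.9, 0.1, -108.4]
contact_force: [0.5, 0.6, -1.1]
gripper_width: 0.0213
gripper_force: 15.0
t 17.53 tcp [0.6474 0.0685 0.1398] [-1.7986e+02  1.3000e-01 -1.0838e+02] delta [ 0.1042  0.1541 -0.0008] [-0.14  0.13  0.02] rows>= 4.5
287 0.15359487556589685
(303, 302, 41, 11)
((4.3595499992370605, 1.1466119289398193), 8.265947341918945) [ 2.9941661 -7.021714 ] [7.504554 9.305022]
```

```bash
python3 - <<'E'
from h import *
c=cap('wrist'); P=cloud(c); h=cv2.cvtColor(c['frame'],cv2.COLOR_RGB2HSV); s=r.get_state(); R=Ro.from_euler('xyz',s['eef_rot'],degrees=True)
for v in range(270,335,3): print(v,h[v,321].tolist(),R.inv().apply(P[v,321]-s['tcp_pos']).round(4))
E
```

```text
270 [22, 162, 140] [0.0107 0.0007 0.0133]
273 [23, 163, 141] [0.0103 0.0007 0.0105]
276 [23, 163, 117] [0.01   0.0007 0.0074]
279 [23, 164, 112] [0.01   0.0007 0.0039]
282 [22, 164, 106] [ 0.0104  0.0007 -0.0005]
285 [22, 161, 106] [ 0.0101  0.0007 -0.0031]
288 [23, 162, 107] [ 0.0107  0.0007 -0.0076]
291 [22, 162, 107] [ 0.0103  0.0007 -0.0098]
294 [22, 162, 107] [ 0.0104  0.0007 -0.0131]
297 [23, 158, 118] [ 0.01    0.0007 -0.015 ]
300 [23, 156, 176] [ 0.0089  0.0007 -0.0154]
303 [23, 156, 182] [ 0.0079  0.0007 -0.016 ]
306 [26, 149, 233] [ 0.0068  0.0007 -0.0165]
309 [29, 130, 253] [ 0.0057  0.0007 -0.017 ]
312 [24, 155, 219] [ 0.0041  0.0007 -0.0165]
315 [23, 158, 178] [ 0.0022  0.0007 -0.0155]
318 [22, 158, 177] [ 0.0012  0.0007 -0.0161]
321 [23, 157, 177] [-0.0004  0.0007 -0.0157]
324 [23, 157, 177] [-0.0019  0.0007 -0.0155]
327 [22, 158, 177] [-0.0025  0.0007 -0.0168]
330 [22, 149, 142] [-0.005   0.0007 -0.0149]
333 [105, 9, 55] [ 0.0316  0.0005 -0.0799]
```

```bash
python3 - <<'E'
from h import *
to(.5,.113,.16,-108.4)
E
```

```text
t 17.63 tcp [0.6459 0.068  0.1371] [ 1.7992e+02 -3.0000e-02 -1.0839e+02] delta [ 0.0033  0.1527 -0.0227] [ 0.08 -0.03  0.01] rows>= 3.7
```

```bash
python3 drive.py '[[0.003,0.04,-0.023,0,0,0],[0.003,0.08,-0.023,0,0,0],[0.003,0.12,-0.023,0,0,0],[0.003,0.145,-0.023,0,0,0],[0.003,0.153,-0.023,0,0,0],[0.003,0.153,-0.023,0,0,0],[0.003,0.153,-0.023,0,0,0],[0.003,0.153,-0.023,0,0,0]]'
python3 - <<'E'
from h import *
c=cap('wrist','w7.png'); pickle.dump(c,open('w7.pkl','wb'))
h=cv2.cvtColor(c['frame'],cv2.COLOR_RGB2HSV); P=cloud(c)
m=cv2.inRange(h,(5,100,60),(25,255,255))&cv2.inRange(P[...,2],.036,.044)
m=cv2.inRange(h,(0,70,0),(179,255,255))
n,l,st,ce=cv2.connectedComponentsWithStats(m)
R=[]
for i in range(1,n):
    x,y,w,hh,a=st[i]
    if 150<a<6000 and .6<w/hh<1.8 and y<300:
        b=biggest((l==i).astype(np.uint8)); e=cv2.fitEllipse(b); p=onz(c,*e[0],.052); print(st[i].tolist(),np.round(e[0],1),np.round(e[1],1),p.round(4),P[int(ce[i][1]),int(ce[i][0]),2].round(3))
to(.4679,.0176,.09,-108.4)
E
```

```text
time_s: 18.3
tcp_pos: [0.5012, 0.1134, 0.1604]
eef_rot: [180.0, -0.0, -108.4]
contact_force: [0.4, 0.2, 0.4]
gripper_width: 0.0218
gripper_force: 15.0
[301, 0, 42, 28, 961] [321.3  11.7] [29.  43.2] [ 0.455  -0.0213  0.052 ] 0.04
[302, 65, 40, 42, 1282] [321.2  85.5] [38.5 40.5] [0.4681 0.0184 0.052 ] 0.039
[500, 172, 17, 25, 241] [507.9 183.1] [15.7 24.5] [0.3663 0.1177 0.052 ] -0.003
t 18.35 tcp [0.5013 0.1133 0.1603] [ 1.7997e+02 -5.0000e-02 -1.0840e+02] delta [0.1013 0.0014 0.0704] [ 0.03 -0.05 -0.  ] rows>= 3.0
```

View pics/w7.png

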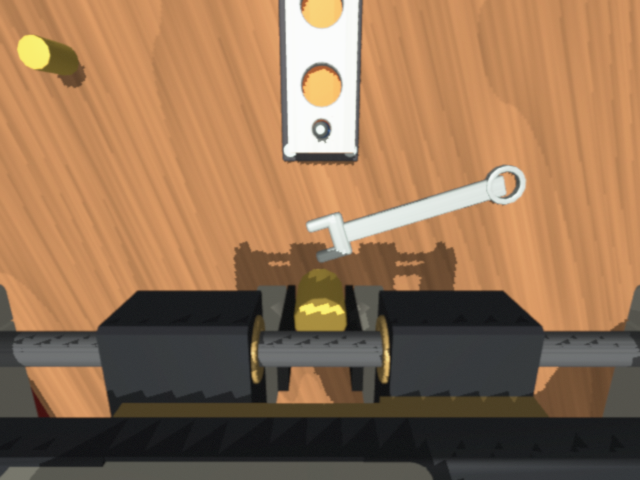

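The near pocket, at wrist pixel (321,86), measures (0.4681, 0.0184), as predicted.

```bash
python3 drive.py '[[0.04,0.001,0,0,0,0],[0.08,0.001,0,0,0,0],[0.1013,0.001,0.01,0,0,0],[0.1013,0.001,0.035,0,0,0],[0.1013,0.001,0.065,0,0,0],[0.1013,0.001,0.072,0,0,0],[0.1013,0.001,0.072,0,0,0],[0.1013,0.001,0.072,0,0,0],[0.1013,0.001,0.072,0,0,0]]'
python3 - <<'E'
from h import *
to(.4682,.0177,.0588,-108.4)
E
```

```text
time_s: 19.1
tcp_pos: [0.4689, 0.0181, 0.09]
eef_rot: [-179.9, 0.0, -108.3]
contact_force: [0.0, 1.1, -0.3]
gripper_width: 0.0219
gripper_force: 15.0
t 19.1 tcp [0.4689 0.0181 0.09  ] [-1.7994e+02  3.0000e-02 -1.0835e+02] delta [0.0006 0.0006 0.0312] [-0.06  0.03  0.05] rows>= 0.7
```

```bash
python3 drive.py '[[0.0002,0.0002,0.006,0,0,0],[0.0002,0.0002,0.012,0,0,0],[0.0002,0.0002,0.018,0,0,0],[0.0002,0.0002,0.023,0,0,0],[0.0002,0.0002,0.028,0,0,0],[0.0002,0.0002,0.0305,0,0,0],[0.0002,0.0002,0.0305,0,0,0],[0.0002,0.0002,0.0305,0,0,0]]'
```

```text
time_s: 19.77
tcp_pos: [0.4674, 0.0175, 0.0582]
eef_rot: [180.0, -0.0, -108.4]
contact_force: [-0.9, -0.4, -0.0]
gripper_width: 0.0213
gripper_force: 15.0
```

```bash
python3 drive.py '[[0,0,0,0,0,0],[0,0,0,0,0,0],[0,0,0,0,0,0],[0,0,-0.01,0,0,0],[0,0,-0.04,0,0,0],[0,0,-0.08,0,0,0],[0,0,-0.1,0,0,0],[0,0,-0.1,0,0,0],[0,0,-0.1,0,0,0]]' 0.06
python3 - <<'E'
from h import *
to(.644,-.0634,.10,-108.4)
E
```

```text
time_s: 20.52
tcp_pos: [0.4681, 0.0179, 0.1599]
eef_rot: [-179.9, 0.1, -108.4]
contact_force: [-1.3, 0.1, -1.9]
gripper_width: 0.0601
gripper_force: 0.0
t 20.52 tcp [0.4681 0.0179 0.1599] [-1.7986e+02  1.5000e-01 -1.0838e+02] delta [ 0.0219 -0.1924  0.0603] [-0.14  0.15  0.02] rows>= 4.9
```

```bash
python3 drive.py '[[0.005,-0.04,0,0,0,0],[0.01,-0.08,0,0,0,0],[0.015,-0.12,0,0,0,0],[0.022,-0.16,0,0,0,0],[0.022,-0.185,0,0,0,0],[0.022,-0.1924,0,0,0,0],[0.022,-0.1924,0,0,0,0],[0.022,-0.1924,0,0,0,0],[0.022,-0.1924,0,0,0,0]]'
python3 - <<'E'
from h import *
c=cap('wrist'); P=cloud(c)
m=masks(c,'yellow',(260,150,380,330)); t=(m>0)&(P[...,2]>.03)&(P[...,2]<.038); vv,uu=np.nonzero(t)
w=np.array([onz(c,u,v,.034)[:2] for u,v in zip(uu,vv)],np.float32)*1000
print(len(w),uu.min(),uu.max(),vv.min(),vv.max(),np.median(P[t][:,2]).round(4),cv2.minEnclosingCircle(w),w.mean(0))
to(.644,-.0634,.0181,-108.4)
E
```

```text
time_s: 21.27
tcp_pos: [0.6417, -0.0636, 0.1577]
eef_rot: [179.9, -0.0, -108.4]
contact_force: [0.2, 0.1, -0.5]
gripper_width: 0.0602
gripper_force: 0.0
577 303 329 217 244 0.0333 ((643.526123046875, -64.60550689697266), 10.673257827758789) [643.5492  -64.65822]
t 21.32 tcp [ 0.6419 -0.0635  0.1582] [ 1.7995e+02 -1.0000e-02 -1.0834e+02] delta [-0.0008 -0.0021  0.1401] [ 0.05 -0.01  0.06] rows>= 3.4
```

```bash
python3 drive.py '[[0.001,0,0.04,0,0,0],[0.001,0,0.08,0,0,0],[0.001,0,0.11,0,0,0],[0.001,0,0.128,0,0,0],[0.001,0,0.137,0,0,0],[0.001,0,0.1405,0,0,0],[0.001,0,0.1405,0,0,0],[0.001,0,0.1405,0,0,0],[0.001,0,0.1405,0,0,0]]'
python3 drive.py '[[0,0,0,0,0,0],[0,0,0,0,0,0],[0,0,0,0,0,0],[0,0,0,0,0,0],[0,0,0,0,0,0],[0,0,0,0,0,0],[0,0,0,0,0,0]]' 0.01 15
python3 drive.py '[[0,0,-0.02,0,0,0],[0,0,-0.06,0,0,0],[0,0,-0.1,0,0,0],[0,0,-0.14,0,0,0],[0,0,-0.14,0,0,0],[0,0,-0.14,0,0,0],[0,0,-0.14,0,0,0]]'
python3 - <<'E'
from h import *
c=cap('wrist'); P=cloud(c); s=r.get_state(); R=Ro.from_euler('xyz',s['eef_rot'],degrees=True)
for v in range(276,330,9): print(v,R.inv().apply(P[v,321]-s['tcp_pos']).round(4))
to(.4537,-.0254,.16,-108.4)
E
```

```text
time_s: 22.07
tcp_pos: [0.6439, -0.0646, 0.0199]
eef_rot: [-179.8, 0.1, -108.3]
contact_force: [0.7, 0.5, 0.4]
gripper_width: 0.0603
gripper_force: 0.0
time_s: 22.65
tcp_pos: [0.6428, -0.0649, 0.0179]
eef_rot: [180.0, -0.0, -108.4]
contact_force: [0.4, -0.3, 0.1]
gripper_width: 0.0215
gripper_force: 15.0
time_s: 23.23
tcp_pos: [0.6424, -0.0648, 0.1579]
eef_rot: [-180.0, 0.0, -108.4]
contact_force: [-0.9, -1.2, 0.1]
gripper_width: 0.0215
gripper_force: 15.0
276 [0.01   0.0007 0.0077]
285 [ 0.0092  0.0007 -0.0006]
294 [ 0.0095  0.0007 -0.0107]
303 [ 0.008   0.0007 -0.016 ]
312 [ 0.004   0.0007 -0.0161]
321 [-0.0007  0.0007 -0.015 ]
t 23.28 tcp [ 0.642  -0.0649  0.157 ] [ 1.7992e+02 -2.0000e-02 -1.0839e+02] delta [ 0.0219  0.1911 -0.0027] [ 0.08 -0.02  0.01] rows>= 4.6
```

```bash
python3 drive.py '[[0.005,0.04,0,0,0,0],[0.01,0.08,0,0,0,0],[0.015,0.12,0,0,0,0],[0.0227,0.16,0,0,0,0],[0.0227,0.185,0.01,0,0,0],[0.0227,0.1907,0.03,0,0,0],[0.0227,0.1907,0.055,0,0,0],[0.0227,0.1907,0.067,0,0,0],[0.0227,0.1907,0.067,0,0,0],[0.0227,0.1907,0.067,0,0,0],[0.0227,0.1907,0.067,0,0,0]]'
python3 drive.py '[[0,0,0,0,0,0],[0,0,0,0,0,0]]'
python3 - <<'E'
from h import *
to(.4538,-.0263,.058,-108.4)
E
```

```text
time_s: 24.2
tcp_pos: [0.4549, -0.0264, 0.0911]
eef_rot: [180.0, -0.0, -108.4]
contact_force: [-0.0, 0.1, -0.2]
gripper_width: 0.0216
gripper_force: 15.0
time_s: 24.37
tcp_pos: [0.4552, -0.0263, 0.0916]
eef_rot: [-179.9, 0.0, -108.4]
contact_force: [0.9, -0.9, -1.0]
gripper_width: 0.0215
gripper_force: 15.0
t 24.37 tcp [ 0.4552 -0.0263  0.0916] [-1.7995e+02  4.0000e-02 -1.0838e+02] delta [0.0005 0.0013 0.0336] [-0.05  0.04  0.02] rows>= 0.8
```

```bash
python3 drive.py '[[0.0004,0.001,0.006,0,0,0],[0.0004,0.001,0.012,0,0,0],[0.0004,0.001,0.018,0,0,0],[0.0004,0.001,0.024,0,0,0],[0.0004,0.001,0.029,0,0,0],[0.0004,0.001,0.0325,0,0,0],[0.0004,0.001,0.0335,0,0,0],[0.0004,0.001,0.0335,0,0,0],[0.0004,0.001,0.0335,0,0,0]]'
```

```text
time_s: 25.12
tcp_pos: [0.4533, -0.0266, 0.0575]
eef_rot: [180.0, -0.0, -108.4]
contact_force: [-2.0, -0.3, 5.3]
gripper_width: 0.0216
gripper_force: 15.0
```

```bash
python3 drive.py '[[0,0,0,0,0,0],[0,0,0,0,0,0],[0,0,0,0,0,0],[0,0,-0.01,0,0,0],[0,0,-0.04,0,0,0],[0,0,-0.08,0,0,0],[0,0,-0.12,0,0,0],[-0.04,0,-0.14,0,0,0],[-0.08,0,-0.14,0,0,0],[-0.12,0,-0.14,0,0,0],[-0.13,0,-0.14,0,0,0],[-0.13,0,-0.14,0,0,0]]' 0.06
python3 - <<'E'
from h import *
w=cap('wrist'); s=cap('scene'); t=cap('top')
cv2.imwrite('pics/end.png',np.vstack([np.hstack([cv2.resize(s['frame'][180:280,250:370],(400,333)),cv2.resize(w['frame'][0:300,160:520],(400,333))]),np.hstack([cv2.resize(t['frame'][150:350,180:420],(320,266)),np.zeros((266,480,3),np.uint8)])])[:,:,::-1])
for n,c in(('w',w),('s',s),('t',t)):
    P=cloud(c); h=cv2.cvtColor(c['frame'],cv2.COLOR_RGB2HSV); q=np.hypot(P[...,0]-.461,P[...,1]+.0036)<.06
    y=q&(cv2.inRange(h,(21,90,90),(35,255,255))>0)&(P[...,2]>.06); a=q&(h[...,1]<40)&(h[...,2]>170)&(P[...,2]>.045)&(P[...,2]<.06)
    Y=P[y]; 
    for g in(Y[Y[:,1]>-.0036],Y[Y[:,1]<-.0036]): print(n,len(g),'top z',np.percentile(g[:,2],[50,75]).round(4) if len(g) else '',g[g[:,2]>.068].mean(0).round(4) if len(g) else '')
    print(n,'ret z',np.percentile(P[a][:,2],[10,50,90]).round(4) if a.any() else '')
E
```

```text
time_s: 26.12
tcp_pos: [0.4954, 0.0995, 0.1971]
eef_rot: [-180.0, 0.0, -108.2]
contact_force: [-0.0, -1.0, 0.1]
gripper_width: 0.06
gripper_force: 0.0
w 793 top z [0.0732 0.0737] [0.4669 0.0179 0.0771]
w 968 top z [0.073  0.0736] [ 0.4534 -0.0246  0.073 ]
w ret z [0.0503 0.0512 0.0522]
s 87 top z [0.0734 0.0754] [0.4705 0.0172 0.074 ]
s 90 top z [0.0733 0.0757] [ 0.4565 -0.0262  0.0743]
s ret z [0.0511 0.0531 0.0551]
t 101 top z [0.0747 0.077 ] [0.4632 0.0172 0.3302]
t 76 top z [0.074  0.0754] [ 0.4527 -0.0243  0.0741]
t ret z [0.0495 0.0522 0.0548]
```

View pics/end.png

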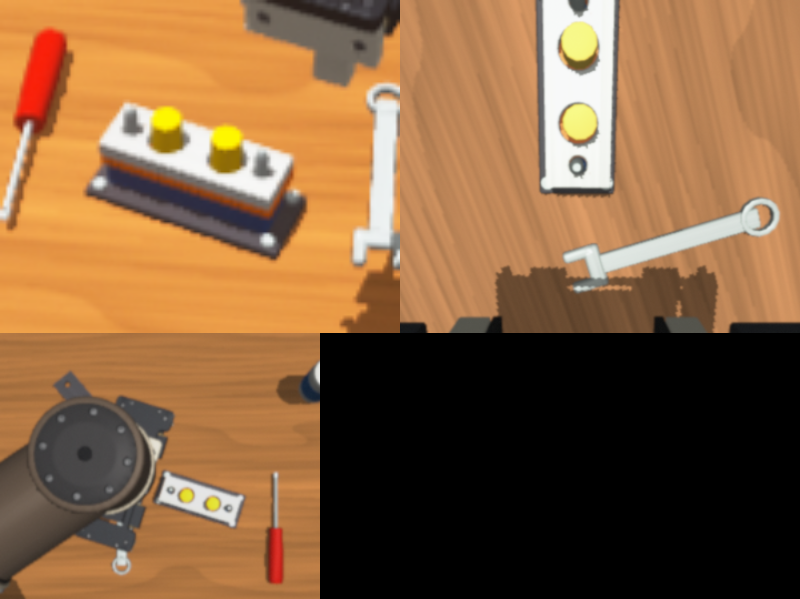

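The end picture shows both plates flat on the block and both buffers upright in the pockets. Their tops read 0.074 m (0.040 + 0.034) and the retainer top 0.052 m, with the gripper clear. I hand it in.

```bash
python3 -c "
from plant import r
print(r.close_job())"
```

```text
the job is handed in; nothing more can be done
None
```

The bracket is assembled and handed in at about 26 s: the spacer is home on the block, the retainer lies flat on it, both buffers stand in the pockets on the spacer, and the robot is clear.

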